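Free a jammed battery pack from a feed chute

TASK

A green battery pack is jammed under the side lips of the sloping feed chute, and a stray orange coil bobbin lies in the chute above it. First take the bobbin out and put it in the red bin; then nudge the pack back up the chute along the floor until it is wholly clear of the lips, lift it out and set it down gently, without dropping it, flat in the blue tray, terminal side up. Leave the meter, jar and screwdriver where they are.

Things in the scene. Friction and masses are not known exactly. Their poses are not given: they have to be found in the camera images.
- chute: Fixed feed chute, aluminium floor 280 mm long sloping 12 degrees between blue walls (4 mm thick, 58 mm apart inside), on a grey stand (base 100 x 270 mm). Origin: mid-width in the middle of the floor's top surface, 74 mm above the bench. The frame is tilted with the floor: +y points uphill along the floor, z square to it, x across. Low end open; at the high end a stop 14 mm high, 4 mm thick.
- chute_low (a point): point on the chute floor, mid-width, at the open low end (45 mm above the bench). From here 115 mm up the floor each side is roofed by a steel lip, its underside 20 mm and top 23 mm above the floor, leaving a lengthwise slot 34 mm wide open between the lips; the walls are 23 mm high here
- chute_lip_end (a point): point on the chute floor, mid-width, at the uphill end of the lips, 115 mm up from chute_low; from here up the chute is open on top with walls 12 mm high
- chute_high (a point): point on the chute floor, mid-width, at the high end (103 mm above the bench)
- pack: jammed green battery pack, 110 g: 54 mm across the chute (its x) x 44 mm along it (its y) x 18 mm high; white label and two brass terminals on top. Origin: centre of its underside, z out of the top. It starts flat on the chute floor wholly under the lips, its middle 68 to 88 mm up from chute_low; its downhill face can be reached through the slot
- ball (a point): brass spring ball in the chute's +x wall, 78 mm up the floor, that pinches the pack sideways against the other wall with about 7 N. A push of some 4 to 12 N moves the pack uphill; it stays where it is left. It cannot be lifted out while any part of it is under the lips
- bobbin: stray orange plastic coil bobbin, about 40 g, two round flanges 36 mm in diameter (each 7 mm thick) on a 22 mm core, 34 mm high, standing on the chute floor 165 to 210 mm up from chute_low, mid-width. Origin: centre of its underside, z along its axis.
- bin: red open bin fixed to the bench, 140 x 140 x 45 mm high, walls and floor 4 mm. Origin: centre of its underside
- tray: blue shallow open tray fixed to the bench, 140 (x) x 160 (y) x 20 mm high, walls and floor 5 mm. Origin: centre of its underside
- meter: bystander: yellow hand-held meter lying flat, 75 x 150 x 40 mm; origin centre of its underside
- jar: bystander: amber jar with white cap, 64 mm in diameter, 85 mm high; origin centre of its underside
- screwdriver: bystander: red-handled screwdriver lying on the bench, its length along its own x
Things that resemble listed ones, but are neither listed nor needed, are in the scene too. Leave any black look-alike of the bobbin alone. Of the things shaped like the bin, the red one is meant.

How it is judged:
By the outcome, as a careful person would: the job done as asked, in the order asked, and still so for the second after the job is handed in, with the robot touching nothing.
It also fails if it takes over 72 s, if anything falls off the work surface, if the arm or the gripper's body presses on something with over 40 N, if the wrist force passes 120 N, or if a joint passes its speed limit or range.

ROBOT

A 6-joint arm with a two-finger parallel gripper is mounted at the origin on the work surface. World frame = base frame: x ahead of the robot, y to its left, z up, the work surface at z = 0. Lengths are in mm, angles in rad, forces in N, time in s.
With the tool pointing down it reaches from about 275 to 825 mm from the base axis. Payload 4.9 kg.
Tool frame: the origin (TCP) lies midway between the tips of the shut fingers; the grasp point (between the pads) lies bot.hold_point_z behind it (bot.hold_point_z is the distance from the TCP to the grasp point, in mm); z points along the fingers, y is the line along which they close (so a half turn about z gives the same grasp; the last joint's range is limited). The gripper opens to 85 mm and grips with 20 to 120 N. Pads are 22 mm wide; open, the fingers measure 114 mm over their backs; the gripper's body (76 mm by 85 mm) begins 54 mm behind the grasp point. The pads swing forward as they close: fully open they stand 13 mm farther back than shut.
Start: joints at [-1.248, 0.326, -0.193, 1.052, 0, 1.437], TCP at [242.607, -493.62, 231.281] pointing down, gripper open.
Joint ranges: [-2.65, 2.65], [-0.97, 1.79], [-1.3, 1.35], [-1.93, 2.1], [-1.47, 1.37], [-3.14, 3.14]. Speed limits (rad/s): [2.57, 2.57, 3.14, 3.14, 3.14, 3.14].

INTERFACE

Orientations are given as [roll, pitch, yaw] about the fixed x, y, z axes, in that order (R = Rz(yaw) Ry(pitch) Rx(roll)).
In Python, from cell import bot gives the robot as it stands.
- The arm moves only by the tool shift_gripper, called after "Request:" by a JSON object that holds its "name" and its "arguments", one argument or row to a line. Schema: {"type":"object","properties":{"ticks":{"type":"array","items":{"type":"array","prefixItems":[{"type":"array","items":{"type":"number"},"minItems":3,"maxItems":3},{"type":"array","items":{"type":"number"},"minItems":3,"maxItems":3}],"minItems":2,"maxItems":2},"minItems":1,"maxItems":20},"finger_gap":{"type":"number"},"only":{"type":"string"},"quiet":{"type":"boolean"},"lines":{"type":"string"}},"required":["ticks"],"additionalProperties":false}. ticks is a list of rows, 1 to 20 of them, each written [[dx, dy, dz], [rx, ry, rz]]: dx, dy, dz in shares of the most that a row can go, 1 being 62.5 mm, then a rotation vector rx, ry, rz in fractions of the full range, 1 being 120 degrees; each row shifts and turns the commanded pose from where the row before left it, along the tool's axes as they then stand; what a row does not reach is not made up. A row lasts 1/8 s, in which the tool goes at most 62.5 mm and 0.188 rad, less where a joint would pass 70% of its speed; a pose out of reach is approached as far as the arm can. finger_gap is the finger opening in mm, set as the call begins (left out keeps the last). The fingers move at their own pace and stop on an object; the grip force is fixed at half the most. Time passes only in rows, so rows that do not move let the fingers close. The tool returns the time, the measured TCP pose, the force, the opening and the grip force at its end. only (a regular expression) keeps the lines of the reply that match it, lines (a string "A,B") keeps lines A to B, and quiet returns only ok. A shift or turn number past 1, either way, is cut back to 1. Input that does not fit is refused with a message, and nothing moves.
- bot.sense(): the state, without advancing time (a new reading comes with each control period).
- bot.read_camera(name): name is "scene" or "top" or "wrist"; returns a dict with "pixels" (400x640x3 uint8, red, green, blue), "z_map" (400x640 float32, mm along the optical axis (not along the pixel's ray), 0 where there is no reading), "fx", "fy", "cx", "cy" (pixels), "rvec" (rotation vector, rad) and "tvec" (3), from world to camera coordinates, as OpenCV has them. Camera axes: x right, y down, z forward; pixel columns grow to the right and rows downward; lengths in mm; the calibration is good to about 2 mm. A picture is of the moment at which its call begins.
- bot.hand_in(): hands the job in; it is judged then, once.
The state is a dict: "time": time; "qpos": joint angles; "qvel": joint speeds; "joint_efforts": joint torques, N m; "tcp_pos": TCP position; "tool_rot": TCP orientation; "force": force on the tool from outside, world axes, zero at the start; "moment": the same for the moment, N m; "gripper_width": finger opening in mm; "gripper_force": force on a finger pad.
Only numpy, scipy, OpenCV 4.12 (cv2) and the standard library are available. Lean on these libraries where they do the work, as an engineer would, in place of code of your own. Each camera call takes 0.05 s, during which the arm holds its last target. There are 200 camera calls.

## Working session

There is one attempt and no reset: what is moved stays moved. The work goes in short steps, Python scripts to look and compute and a tool call to move; the robot and the scene stay as the last step left them, time stands still between calls to the robot, and variables do not carry over. Pictures are saved under pics/ and viewed, at most 10 in all, crops included, and the job is handed in when it is done.

```bash
mkdir -p pics; ls
```

Create h.py:
```python
import numpy as np, cv2
from cell import bot
from scipy.spatial.transform import Rotation as Ro
def cam(n):
    c=bot.read_camera(n); c['R']=cv2.Rodrigues(np.array(c['rvec'],float))[0]; c['t']=np.array(c['tvec'],float).ravel(); return c
def save(c,fn,crop=None,s=1):
    im=c['pixels'][:,:,::-1]
    if crop: im=im[crop[1]:crop[3],crop[0]:crop[2]]
    cv2.imwrite(fn,cv2.resize(im,None,fx=s,fy=s,interpolation=cv2.INTER_CUBIC))
def ray(c,u,v):
    d=c['R'].T@np.array([(u-c['cx'])/c['fx'],(v-c['cy'])/c['fy'],1.]); return -c['R'].T@c['t'],d
def onz(c,u,v,z):
    o,d=ray(c,u,v); return o+d*(z-o[2])/d[2]
def cloud(c):
    v,u=np.mgrid[:400,:640]; z=c['z_map'].astype(float)
    p=np.stack([(u-c['cx'])/c['fx']*z,(v-c['cy'])/c['fy']*z,z],-1)
    return (p-c['t'])@c['R']
def proj(c,p):
    q=c['R']@np.array(p,float)+c['t']; return q[0]/q[2]*c['fx']+c['cx'],q[1]/q[2]*c['fy']+c['cy']
```

Run:
```python
from h import *
print(bot.hold_point_z, bot.sense())
for n in ['top','scene']:
    c=cam(n); save(c,f'pics/{n}0.png'); print(n,-c['R'].T@c['t'],c['R'][2],c['fx'])
```

```text
pics
18.700000000000003 {'time': 0.0, 'qpos': array([-1.24819890e+00,  3.26932049e-01, -1.93639635e-01,  1.05201275e+00,
       -3.40237943e-06,  1.43659374e+00]), 'qvel': array([ 0.00075888,  0.00021774,  0.00030991, -0.00050426,  0.00075403,
        0.00174986]), 'joint_efforts': array([ 1.04912855e-03, -4.43395329e+01,  2.62442654e+01,  1.53656560e-02,
        1.17114805e-04, -7.55024843e-06]), 'tcp_pos': array([ 242.40380482, -493.0131114 ,  230.48713708]), 'tool_rot': array([-3.13982017e+00, -2.35876810e-04,  4.56799810e-01]), 'force': array([-0.71475868, -0.39661144, -1.02092747]), 'moment': array([ 0.0373511 , -0.00960393,  0.0266313 ]), 'gripper_force': 0.0, 'gripper_width': 85.46024602584838}
top [ 486.5366921    -1.85635758 1222.02990196] [ 0.08781546  0.00631549 -0.99611674] 434.48962911121896
scene [ 886.22357152 -450.11903145  697.24430375] [-0.38342786  0.53079252 -0.75580578] 367.42034922890815
```

View pics/top0.png

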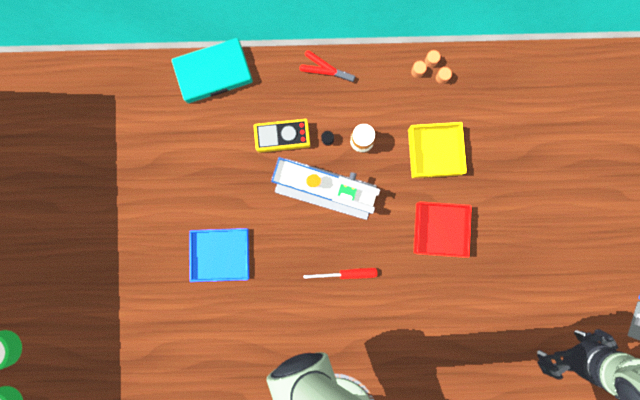

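View pics/scene0.png

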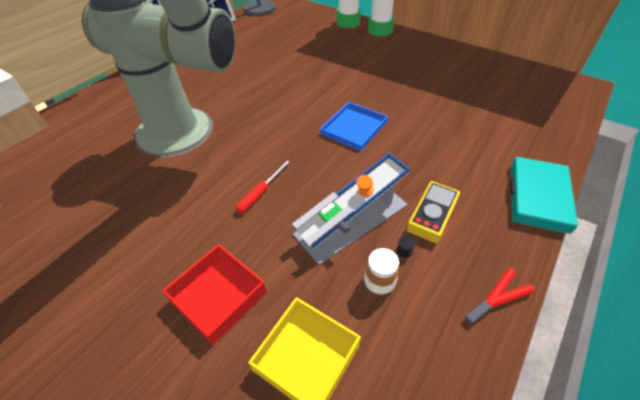

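Top view: bobbin candidates are orange at (313,181), the black look-alike at (327,138) and orange corks at (433,58), (419,69), (445,75). I choose (313,181), which is orange and in the chute. Bin candidates are red (443,230) and yellow (437,150), and I choose red. The pack is green at (348,191). The chute's high end is at the left (274,172) and its low end at (375,200). The tray is at (219,255).

Run:
```python
from h import *
t=cam('top'); s=cam('scene')
a=cv2.resize(t['pixels'][145:230,260:390,::-1],None,fx=6,fy=6,interpolation=cv2.INTER_CUBIC)
cv2.imwrite('pics/crop_top.png',a)
for n,c in (('top',t),('scene',s)):
    hsv=cv2.cvtColor(c['pixels'],cv2.COLOR_RGB2HSV); P=cloud(c)
    if n=='top': R=dict(org=(300,168,328,195),grn=(330,175,365,208),red=(405,195,480,265),blue=(180,220,255,290),chb=(262,145,390,225))
    else: R=dict(org=(350,170,380,205),grn=(310,195,350,225),red=(155,240,275,345),blue=(310,95,400,155),chb=(285,150,415,250))
    H=dict(org=(5,25,120),grn=(45,85,90),red=(0,5,120),blue=(98,130,110),chb=(98,130,110))
    for k,(x0,y0,x1,y1) in R.items():
        m=np.zeros((400,640),np.uint8); h=hsv[y0:y1,x0:x1]
        m[y0:y1,x0:x1]=((h[...,0]>=H[k][0])&(h[...,0]<=H[k][1])&(h[...,1]>=H[k][2])&(h[...,2]>40))
        cnt=max(cv2.findContours(m,0,2)[0],key=cv2.contourArea)
        q=P[m>0]; q=q[np.isfinite(q).all(1)]
        ys,xs=np.nonzero(m)
        print(n,k,m.sum(),'rect',np.round(cv2.minAreaRect(cnt),1) if 0 else cv2.minAreaRect(cnt),'px c',xs.mean().round(1),ys.mean().round(1),'3d med',np.median(q,0).round(0),'lo',np.percentile(q,3,0).round(0),'hi',np.percentile(q,97,0).round(0))
    # chute floor: grey pts between z 45..125
    if n=='top':
        x0,y0,x1,y1=R['chb']; q=P[y0:y1,x0:x1].reshape(-1,3); hh=hsv[y0:y1,x0:x1].reshape(-1,3)
        k=(q[:,2]>40)&(q[:,2]<125)
        print('chute xy rect',cv2.minAreaRect(q[k][:,:2].astype(np.float32)))
        k=(q[:,2]>45)&(q[:,2]<125)&(hh[:,1]<60)&(hh[:,2]>150)
        f=q[k]; A=np.c_[f[:,:2],np.ones(len(f))]
        for i in range(6):
            co=np.linalg.lstsq(A,f[:,2],rcond=None)[0]; r=f[:,2]-A@co; g=abs(r)<max(2,1.5*r.std()); f,A=f[g],A[g]
        print('plane',co,len(f),r.std(),'slope',np.degrees(np.arctan(np.hypot(*co[:2]))),'dir',np.degrees(np.arctan2(co[1],co[0])),f.mean(0))
```

```text
top org 140 rect ((314.0, 180.0), (12.0, 12.0), 0.0) px c 314.4 179.7 3d med [635.  39. 113.] lo [620.  11.  -1.] hi [684.  54. 119.]
top grn 140 rect ((346.9339599609375, 191.48114013671875), (16.62062644958496, 11.675646781921387), 15.945395469665527) px c 347.0 190.7 3d med [609. -47.  78.] lo [593. -68.  72.] hi [624. -25.  84.]
top red 2944 rect ((442.4621887207031, 229.05422973632812), (56.70924758911133, 52.55979537963867), 3.9004933834075928) px c 442.4 229.1 3d med [ 504. -313.    4.] lo [ 437. -377.   -2.] hi [ 572. -235.   45.]
top blue 1181 rect ((219.0, 254.5), (53.0, 58.0), 90.0) px c 214.9 255.5 3d med [443. 328.   5.] lo [377. 230.  -2.] hi [515. 387.  21.]
top chb 182 rect ((282.9499816894531, 171.65000915527344), (17.39252471923828, 25.298219680786133), 18.434947967529297) px c 299.9 175.7 3d med [659.  78. 101.] lo [591. -14.   4.] hi [692. 144. 117.]
chute xy rect ((678.0353393554688, -7.5919189453125), (279.49371337890625, 179.91943359375), 72.1961669921875)
plane [2.27320319e-02 9.89617551e-02 6.78178571e+01] 847 2.5329344986994644 slope 5.797886518152057 dir 77
[... 344 characters left out ...]
9753418), 51.8427734375) px c 330.4 212.5 3d med [607. -50.  78.] lo [588. -67.  73.] hi [619. -25.  83.]
scene red 5717 rect ((215.00001525878906, 290.0), (76.36752319335938, 82.02438354492188), 45.0) px c 215.1 292.7 3d med [ 498. -306.    4.] lo [ 432. -376.    0.] hi [ 576. -236.   45.]
scene blue 1905 rect ((353.20416259765625, 124.7100830078125), (57.69231414794922, 42.384620666503906), 22.61986541748047) px c 353.7 125.6 3d med [446. 311.   4.] lo [379. 230.   1.] hi [515. 387.  19.]
scene chb 513 rect ((368.6219787597656, 185.40243530273438), (26.705713272094727, 83.24061584472656), 51.34019088745117) px c 366.3 192.1 3d med [645.  43.  90.] lo [ 594. -116.   54.] hi [692. 144. 115.]
```

View pics/crop_top.png

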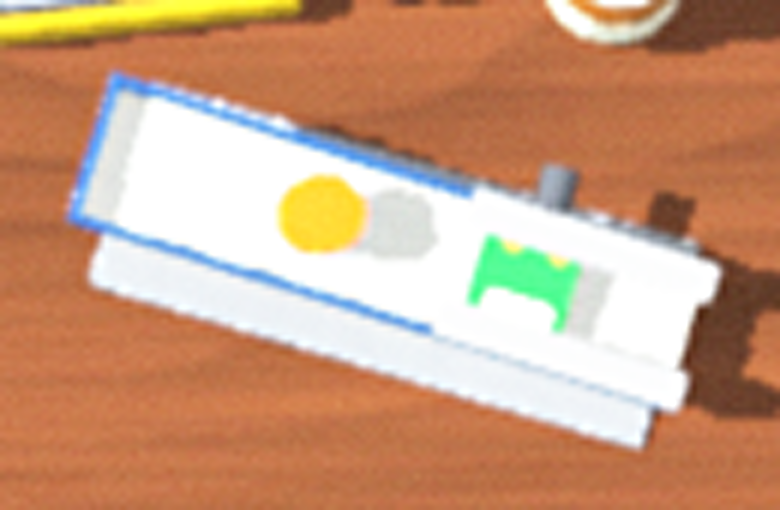

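The crop confirms an orange round flange at top px (313,180), standing in the open part of the chute above the green pack at (347,191). The ball housing on the +x side is at (353,175). Next I fit the chute pose from its corner pixels.

Add to h.py:
```python
def chuteT(p): # p=x,y,psi (psi = yaw of chute frame)
    return Ro.from_euler('z',p[2])*Ro.from_euler('x',np.radians(12)), np.array([p[0],p[1],74.])
```

Run:
```python
from h import *
from scipy.optimize import least_squares
t=cam('top')
cx=lambda x,y:(260+(x+.5)/6-.5,145+(y+.5)/6-.5)
obs=[((33,-140,23),cx(721,266)),((-33,-140,23),cx(686,408)),((33,-25,23),cx(475,187)),((-33,-25,12),cx(432,332)),
 ((33,142,14),cx(113,72)),((-33,142,14),cx(68,222)),((17,-140,23),cx(697,302)),((-17,-140,23),cx(690,372))]
def f(p):
    R,o=chuteT(p); return np.concatenate([np.array(proj(t,R.apply(l)+o))-u for l,u in obs])
r=least_squares(f,[640,20,-.28]); print(r.x,np.round(r.fun.reshape(-1,2),1))
R,o=chuteT(r.x)
def loc(w): return R.inv().apply(np.array(w)-o)
# bobbin top centre: iterate plane height; pack top green strip
for name,c,uv,h in (('bob',t,cx(323,214),34),('packUp',t,cx(480,270),18),('packDn',t,cx(570,300),18)):
    z=90
    for i in range(8):
        w=onz(c,*uv,z); l=loc(w); z+= (h-l[2])/np.cos(np.radians(12))
    print(name,w.round(1),'local',l.round(1),'up from low',140+l[1])
s=cam('scene')
for k in [(0,-140,0),(0,-25,0),(0,140,0),(33,140,12),(-33,140,12),(33,-140,23)]: print(k,np.round(R.apply(k)+o,1),'scene px',np.round(proj(s,R.apply(k)+o),1))
m=cv2.inRange(cv2.cvtColor(s['pixels'],cv2.COLOR_RGB2HSV),(5,120,60),(25,255,255));m[:170]=0;m[205:]=0;m[:,:350]=0;m[:,380:]=0
ys,xs=np.nonzero(m);print('scene bob',xs.min(),xs.max(),ys.min(),ys.max(),np.round(proj(s,R.apply((0,45,17))+o),1))
```

```text
[ 6.24632410e+02  1.09002274e+01 -3.03782398e-01] [[-0.2 -0.1]
 [-1.1 -0. ]
 [ 0.5  0.2]
 [-0.2  0.2]
 [-0.6  0.2]
 [-0.5 -0.4]
 [ 2.2 -0.4]
 [-0.1  0.2]]
bob [634.2  40.2 115.3] local [ 0.4 38.8 34. ] up from low 178.76658704739657
packUp [612.2 -27.1  83.9] local [ -0.5 -37.   18. ] up from low 102.95884840222999
packDn [599.  -66.7  75. ] local [ -1.3 -79.8  18. ] up from low 60.245883404687476
(0, -140, 0) [ 583.7 -119.8   44.9] scene px [302.8 239.4]
(0, -25, 0) [617.3 -12.4  68.8] scene px [343.6 206.7]
(0, 140, 0) [665.6 141.6 103.1] scene px [397.8 163.4]
(33, 140, 12) [696.3 129.3 114.8] scene px [408.2 168.1]
(-33, 140, 12) [633.4 149.1 114.8] scene px [387.5 152.5]
(33, -140, 23) [ 613.7 -134.2   67.4] scene px [309.6 244.9]
scene bob 350 373 170 195 [366.5 183.6]
```

Add to h.py:
```python
CP=[624.63,10.90,-.3038]
CR,CO=chuteT(CP)
TR=CR*Ro.from_matrix(np.array([[-1,0,0],[0,1,0],[0,0,-1.]]))  # tool axes over chute: x=-cx,y=+cy,z=-cz
def cur():
    s=bot.sense(); return np.array(s['tcp_pos']),Ro.from_euler('xyz',s['tool_rot']),s
def plan(p,R,say=''):
    c,Rc,s=cur(); w=(Rc.inv()*R).as_rotvec(); d0=Rc.inv().apply(p-c); d1=R.inv().apply(p-c)
    print(say,'t',round(s['time'],2),'rot',w.round(3),'| d cur axes',d0.round(1),'| d after-rot axes',d1.round(1))
def L(x,y,z): return CR.apply([x,y,z])+CO
def loc(p): return CR.inv().apply(np.array(p)-CO)
def down(yaw): return Ro.from_euler('xyz',[np.pi,0,yaw])
```

Run:
```python
from h import *
plan(L(0,38.8,110),TR); print(L(0,38.8,110))
```

```text
t 0.3 rot [-0.1    0.248 -2.37 ] | d cur axes [ 575.8 -295.    41.6] | d after-rot axes [-213.7  588.7  167.4]
[629.14170772  25.29119241 189.66320968]
```

The rows are not in the units I measure in: shifts go in shares of 62.5 mm and turns go in shares of 120 degrees. I convert before sending: -0.1823 rad / 2.0944 = -0.087.

Request:
{"name": "shift_gripper", "arguments": {
  "ticks": [
    [[0, 0, 0], [-0.0037, 0.0091, -0.087]],
    [[0, 0, 0], [-0.0037, 0.0091, -0.087]],
    [[0, 0, 0], [-0.0037, 0.0091, -0.087]],
    [[0, 0, 0], [-0.0037, 0.0091, -0.087]],
    [[0, 0, 0], [-0.0037, 0.0091, -0.087]],
    [[0, 0, 0], [-0.0037, 0.0091, -0.087]],
    [[0, 0, 0], [-0.0037, 0.0091, -0.087]],
    [[0, 0, 0], [-0.0037, 0.0091, -0.087]],
    [[0, 0, 0], [-0.0037, 0.0091, -0.087]],
    [[0, 0, 0], [-0.0037, 0.0091, -0.087]],
    [[0, 0, 0], [-0.0037, 0.0091, -0.087]],
    [[0, 0, 0], [-0.0037, 0.0091, -0.087]],
    [[0, 0, 0], [-0.0037, 0.0091, -0.087]]
  ]
}}

```text
time: 1.92
tcp_pos: [242.5, -493.7, 231.1]
tool_rot: [2.932, 0.001, 2.843]
force: [-0.2, 0.1, -0.3]
gripper_width: 85.2
gripper_force: 0.0
```

Request:
{"name": "shift_gripper", "arguments": {
  "ticks": [
    [[-0.288, 0.784, 0.224], [0, 0, 0]],
    [[-0.288, 0.784, 0.224], [0, 0, 0]],
    [[-0.288, 0.784, 0.224], [0, 0, 0]],
    [[-0.288, 0.784, 0.224], [0, 0, 0]],
    [[-0.288, 0.784, 0.224], [0, 0, 0]],
    [[-0.288, 0.784, 0.224], [0, 0, 0]],
    [[-0.288, 0.784, 0.224], [0, 0, 0]],
    [[-0.288, 0.784, 0.224], [0, 0, 0]],
    [[-0.288, 0.784, 0.224], [0, 0, 0]],
    [[-0.288, 0.784, 0.224], [0, 0, 0]],
    [[-0.288, 0.784, 0.224], [0, 0, 0]],
    [[-0.256, 0.784, 0.224], [0, 0, 0]],
    [[0, 0, 0], [0, 0, 0]],
    [[0, 0, 0], [0, 0, 0]]
  ],
  "finger_gap": 60
}}

```text
time: 3.68
tcp_pos: [629.0, 24.3, 188.7]
tool_rot: [2.933, -0.0, 2.838]
force: [-0.3, -1.1, -0.3]
gripper_width: 59.7
gripper_force: 0.0
```

Run:
```python
from h import *
plan(L(0,38.8,110),TR); c=cam('wrist'); save(c,'pics/wrist1.png'); print(cur()[2]['qpos'],loc(cur()[0]))
for k in [(0,-25,0),(29,0,0),(-29,0,0),(29,100,12),(-29,100,12),(0,38.8,34),(29,-25,23),(-29,-25,23)]: print(k,np.round(proj(c,L(*k)),1))
```

```text
 t 3.67 rot [-0.001 -0.    -0.   ] | d cur axes [ 0.2  1.2 -0.8] | d after-rot axes [ 0.2  1.2 -0.8]
[-0.18014992  0.46732779 -0.10726066  0.97002389  0.20683987  0.12751816] [  0.34618482  37.04522139 109.58254645]
(0, -25, 0) [226.7 195.8]
(29, 0, 0) [261.8 232.3]
(-29, 0, 0) [258.7 157. ]
(29, 100, 12) [395.9 238.2]
(-29, 100, 12) [401.4 159.7]
(0, 38.8, 34) [312.7 209.6]
(29, -25, 23) [221.9 244.2]
(-29, -25, 23) [215.8 162.6]
```

View pics/wrist1.png

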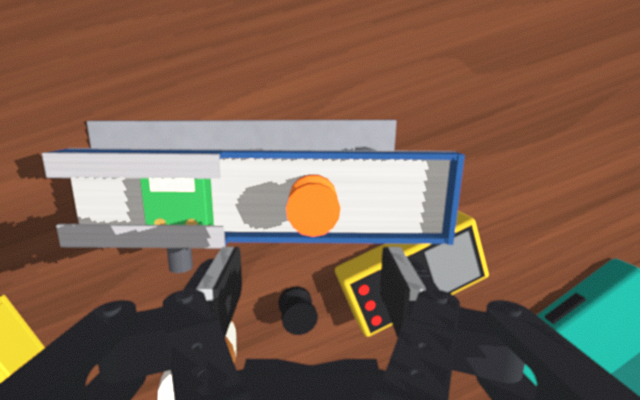

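The wrist view shows the bobbin's top flange centred at about (313,208), matching the predicted (313,210). The pack is at (141–212, 177–225) under the lips. I descend with the fingers open along the chute and close on the bobbin.

In the tool's units: 20 mm is 0.32, 1.5 mm is 0.024.

Request:
{"name": "shift_gripper", "arguments": {
  "ticks": [
    [[0, 0.024, 0.32], [0, 0, 0]],
    [[0, 0, 0.32], [0, 0, 0]],
    [[0, 0, 0.32], [0, 0, 0]],
    [[0, 0, 0.24], [0, 0, 0]],
    [[0, 0, 0.24], [0, 0, 0]],
    [[0, 0, 0.16], [0, 0, 0]],
    [[0, 0, 0.08], [0, 0, 0]],
    [[0, 0, 0], [0, 0, 0]]
  ]
}}

```text
time: 4.72
tcp_pos: [636.5, 46.6, 86.5]
tool_rot: [2.933, 0.0, 2.837]
force: [0.4, 0.5, 0.2]
gripper_width: 59.6
gripper_force: 0.0
```

```bash
python3 -c "
from h import *
print(loc(cur()[0]))"
```

```text
[ 0.70298073 39.36738123  4.41479962]
```

Request:
{"name": "shift_gripper", "arguments": {
  "ticks": [
    [[0, 0, 0], [0, 0, 0]],
    [[0, 0, 0], [0, 0, 0]],
    [[0, 0, 0], [0, 0, 0]],
    [[0, 0, 0], [0, 0, 0]],
    [[0, 0, 0], [0, 0, 0]],
    [[0, 0, 0], [0, 0, 0]]
  ],
  "finger_gap": 20
}}

```text
time: 5.48
tcp_pos: [637.1, 46.3, 87.6]
tool_rot: [2.932, 0.002, 2.837]
force: [-2.2, -1.0, 4.8]
gripper_width: 32.9
gripper_force: 59.3
```

In the tool's units: -30 mm is -0.48, -20 mm is -0.32.

Request:
{"name": "shift_gripper", "arguments": {
  "ticks": [
    [[0, 0, -0.16], [0, 0, 0]],
    [[0, 0, -0.32], [0, 0, 0]],
    [[0, 0, -0.48], [0, 0, 0]],
    [[0, 0, -0.48], [0, 0, 0]],
    [[0, 0, 0], [0, 0, 0]]
  ]
}}

```text
time: 6.1
tcp_pos: [632.7, 28.0, 177.6]
tool_rot: [2.932, 0.006, 2.837]
force: [-0.2, -0.0, -0.8]
gripper_width: 32.7
gripper_force: 59.5
```

Run:
```python
from h import *
c=cam('wrist'); save(c,'pics/wrist2.png')
t=cam('top')
hsv=cv2.cvtColor(t['pixels'],cv2.COLOR_RGB2HSV); m=cv2.inRange(hsv,(0,150,60),(4,255,255)); m[:195]=0;m[265:]=0;m[:,:405]=0;m[:,480:]=0
q=cloud(t)[m>0]; q=q[q[:,2]>38]; print('bin rim',cv2.minAreaRect(q[:,:2].astype(np.float32)))
x=cv2.minAreaRect(q[:,:2].astype(np.float32))[0]
m=cv2.inRange(hsv,(98,110,40),(130,255,255)); m[:220]=0;m[290:]=0;m[:,:180]=0;m[:,255:]=0
q=cloud(t)[m>0]; q=q[(q[:,2]>14)&(q[:,2]<25)]; print('tray rim',cv2.minAreaRect(q[:,:2].astype(np.float32)))
plan(np.array([x[0],x[1],160.]),down(np.pi-.4))
```

```text
bin rim ((513.94873046875, -191.35401916503906), (372.55389404296875, 140.13778686523438), 84.8563003540039)
tray rim ((445.99365234375, 309.1019287109375), (139.9930877685547, 159.55520629882812), 0.8116169571876526)
 t 6.2 rot [ 0.209 -0.009  0.095] | d cur axes [  45.6 -242.6  -36.6] | d after-rot axes [  22.  -248.1   14.6]
```

View pics/wrist2.png

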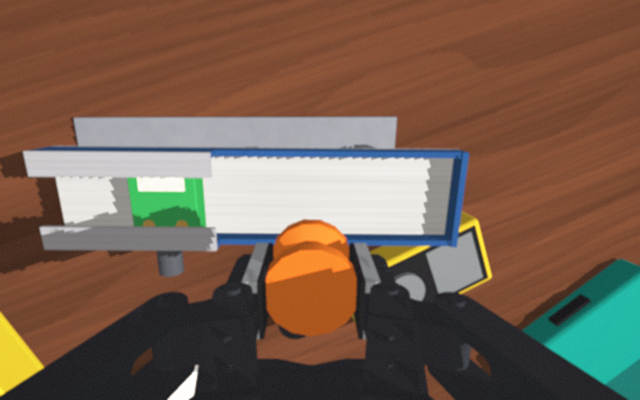

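The bobbin is held upright between the pads at (310,285), and the pack is still at (130–205,175–228). I untilt, move to the bin centre at (504,-306), then lower.

In the tool's units: 0.105 rad / 2.0944 = 0.0501.

Request:
{"name": "shift_gripper", "arguments": {
  "ticks": [
    [[0, 0, 0], [0.0501, 0, 0]],
    [[0, 0, 0], [0.0497, 0, 0]]
  ]
}}

```text
time: 6.45
tcp_pos: [630.0, 28.3, 173.3]
tool_rot: [-3.138, -0.002, 2.837]
force: [-0.6, 1.1, -0.9]
gripper_width: 32.8
gripper_force: 59.6
```

```bash
python3 -c "
from h import *
plan(np.array([504,-306,140.]),down(np.pi-.304))"
```

```text
 t 6.45 rot [-0.004 -0.002 -0.001] | d cur axes [  19.7 -356.6   34.7] | d after-rot axes [  20.1 -356.7   33.3]
```

In the tool's units: -51 mm is -0.816, 30 mm is 0.48.

Request:
{"name": "shift_gripper", "arguments": {
  "ticks": [
    [[0.0448, -0.816, 0.0768], [0, 0, 0]],
    [[0.0448, -0.816, 0.0768], [0, 0, 0]],
    [[0.0448, -0.816, 0.0768], [0, 0, 0]],
    [[0.0448, -0.816, 0.0768], [0, 0, 0]],
    [[0.0448, -0.816, 0.0768], [0, 0, 0]],
    [[0.0448, -0.816, 0.0768], [0, 0, 0]],
    [[0.0448, -0.816, 0.0768], [0, 0, 0]],
    [[0, 0, 0.48], [0, 0, 0]],
    [[0, 0, 0.48], [0, 0, 0]],
    [[0, 0, 0.48], [0, 0, 0]],
    [[0, 0, 0.32], [0, 0, 0]],
    [[0, 0, 0.16], [0, 0, 0]],
    [[0, 0, 0.08], [0, 0, 0]],
    [[0, 0, 0], [0, 0, 0]]
  ]
}}

```text
time: 8.2
tcp_pos: [505.5, -306.1, 16.1]
tool_rot: [3.142, 0.001, 2.837]
force: [0.4, -0.3, -0.3]
gripper_width: 32.5
gripper_force: 59.7
```

In the tool's units: 3 mm is 0.048.

Request:
{"name": "shift_gripper", "arguments": {
  "ticks": [
    [[0, 0, 0.048], [0, 0, 0]],
    [[0, 0, 0.048], [0, 0, 0]],
    [[0, 0, 0], [0, 0, 0]]
  ]
}}

```text
time: 8.57
tcp_pos: [505.3, -306.0, 10.1]
tool_rot: [3.142, 0.001, 2.837]
force: [0.5, -0.3, -0.4]
gripper_width: 32.7
gripper_force: 59.7
```

Request:
{"name": "shift_gripper", "arguments": {
  "ticks": [
    [[0, 0, 0], [0, 0, 0]],
    [[0, 0, 0], [0, 0, 0]],
    [[0, 0, 0], [0, 0, 0]],
    [[0, 0, 0], [0, 0, 0]]
  ],
  "finger_gap": 60
}}

```text
time: 9.07
tcp_pos: [505.4, -306.1, 10.1]
tool_rot: [-3.142, 0.001, 2.837]
force: [-0.2, 0.5, -0.1]
gripper_width: 60.4
gripper_force: 0.0
```

Request:
{"name": "shift_gripper", "arguments": {
  "ticks": [
    [[0, 0, -0.24], [0, 0, 0]],
    [[0, 0, -0.64], [0, 0, 0]],
    [[0, 0, -0.8], [0, 0, 0]],
    [[0, 0, -0.8], [0, 0, 0]],
    [[0, 0, 0], [0, 0, 0]]
  ],
  "finger_gap": 0
}}

```text
time: 9.7
tcp_pos: [508.0, -308.1, 171.0]
tool_rot: [-3.138, 0.01, 2.837]
force: [0.5, 0.3, -0.9]
gripper_width: -0.0
gripper_force: 0.0
```

Run:
```python
from h import *
c=cam('scene'); save(c,'pics/s2.png',(140,130,440,360),2)
plan(L(0,-104,110),TR)
```

```text
 t 9.75 rot [-0.211  0.006  0.   ] | d cur axes [-17.3 214.2   8. ] | d after-rot axes [-17.4 207.7  52.7]
```

View pics/s2.png

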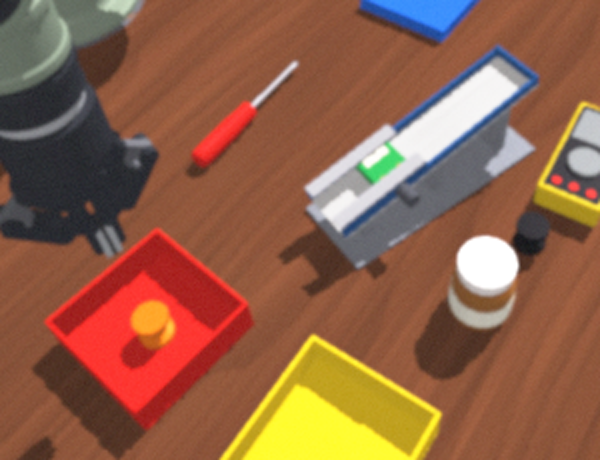

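The bobbin stands in the red bin at crop (153,322), and the pack is unmoved at crop (382,163). I move with shut fingers to above the slot, downhill of the pack.

In the tool's units: 41.5 mm is 0.664, 10.5 mm is 0.168, -0.106 rad / 2.0944 = -0.0506.

Request:
{"name": "shift_gripper", "arguments": {
  "ticks": [
    [[0, 0, 0], [-0.0506, 0.0014, 0]],
    [[0, 0, 0], [-0.0501, 0.0014, 0]],
    [[-0.056, 0.664, 0.168], [0, 0, 0]],
    [[-0.056, 0.664, 0.168], [0, 0, 0]],
    [[-0.056, 0.664, 0.168], [0, 0, 0]],
    [[-0.056, 0.664, 0.168], [0, 0, 0]],
    [[-0.056, 0.664, 0.168], [0, 0, 0]],
    [[0, 0, 0], [0, 0, 0]],
    [[0, 0, 0], [0, 0, 0]]
  ]
}}

```text
time: 10.88
tcp_pos: [585.2, -107.1, 156.3]
tool_rot: [2.931, -0.007, 2.838]
force: [0.5, -0.1, 0.5]
gripper_width: -0.0
gripper_force: 0.0
```

Run:
```python
from h import *
plan(L(0,-104,5),TR); c=cam('wrist'); hsv=cv2.cvtColor(c['pixels'],cv2.COLOR_RGB2HSV)
m=cv2.inRange(hsv,(45,110,50),(80,255,255)); n,l,st,ce=cv2.connectedComponentsWithStats(m)
i=1+st[1:,4].argmax(); print(st[i],ce[i])
for k in [(0,-80.4,18),(0,-36.4,18),(17,-58,23),(-17,-58,23),(17,-140,23),(-17,-140,23),(0,-104,0)]: print(k,np.round(proj(c,L(*k)),1))
save(c,'pics/w3.png')
```

```text
 t 10.88 rot [ 0.001 -0.007 -0.001] | d cur axes [ -3.    0.5 101.4] | d after-rot axes [ -2.3   0.6 101.4]
[ 345  184   67   47 2173] [377.08605614 210.14772204]
(0, -80.4, 18) [345.7 208.1]
(0, -36.4, 18) [409.4 208. ]
(17, -58, 23) [378.3 233.8]
(-17, -58, 23) [380.8 185.7]
(17, -140, 23) [259.2 234. ]
(-17, -140, 23) [257.1 185.9]
(0, -104, 0) [311.3 201. ]
```

View pics/w3.png

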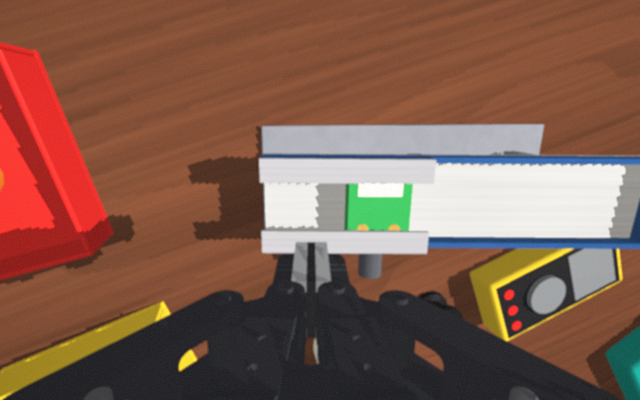

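Shut fingers are at (311,265), aligned with the slot (v≈183–232). The pack spans u 345–411, with its downhill face where predicted. I go down into the slot.

In the tool's units: 20 mm is 0.32, 15 mm is 0.24, -0.006 rad / 2.0944 = -0.0029.

Request:
{"name": "shift_gripper", "arguments": {
  "ticks": [
    [[-0.032, 0.008, 0.32], [0, -0.0029, 0]],
    [[0, 0, 0.32], [0, 0, 0]],
    [[0, 0, 0.32], [0, 0, 0]],
    [[0, 0, 0.24], [0, 0, 0]],
    [[0, 0, 0.16], [0, 0, 0]],
    [[0, 0, 0.16], [0, 0, 0]],
    [[0, 0, 0.08], [0, 0, 0]],
    [[0, 0, 0], [0, 0, 0]]
  ]
}}

```text
time: 11.92
tcp_pos: [594.1, -87.2, 59.3]
tool_rot: [2.931, 0.0, 2.837]
force: [-0.2, 0.6, 0.7]
gripper_width: -0.1
gripper_force: 0.0
```

```bash
python3 -c "
from h import *
print(loc(cur()[0]),cur()[2]['force']); plan(L(-.5,-29,5),TR)"
```

```text
[   0.18182947 -103.54113504    6.93667182] [-0.20033075  0.58756309  0.6632237 ]
 t 11.93 rot [ 0.002  0.    -0.001] | d cur axes [ 0.7 74.5  2.1] | d after-rot axes [ 0.7 74.5  1.9]
```

In the tool's units: 4 mm is 0.064, 1.5 mm is 0.024.

Request:
{"name": "shift_gripper", "arguments": {
  "ticks": [
    [[0, 0.064, 0.024], [0, 0, 0]],
    [[0, 0.064, 0], [0, 0, 0]],
    [[0, 0.064, 0], [0, 0, 0]],
    [[0, 0.064, 0], [0, 0, 0]],
    [[0, 0.064, 0], [0, 0, 0]],
    [[0, 0.064, 0], [0, 0, 0]],
    [[0, 0, 0], [0, 0, 0]]
  ]
}}

```text
time: 12.8
tcp_pos: [600.9, -66.7, 63.0]
tool_rot: [2.936, 0.001, 2.835]
force: [-2.3, -5.7, -0.3]
gripper_width: 0.3
gripper_force: 3.3
```

```bash
python3 -c "
from h import *
print(loc(cur()[0])); c=cam('top'); m=cv2.inRange(cv2.cvtColor(c['pixels'],cv2.COLOR_RGB2HSV),(45,90,40),(85,255,255));m[:170]=0;m[210:]=0;m[:,:270]=0;m[:,385:]=0;ys,xs=np.nonzero(m);print(xs.min(),xs.max(),ys.mean(),len(xs),[np.round(proj(c,L(0,y,18)),1) for y in (-80.4,-36.4,-22,0)])"
```

```text
[  0.61839461 -81.67056672   6.06938393]
334 350 189.421875 64 [array([354.9, 194.2]), array([339.4, 189.3]), array([334.3, 187.7]), array([326.4, 185.2])]
```

Contact with about 6 N, and the pack is sliding. I continue to bring its downhill face to roughly 12 mm past the lip end.

In the tool's units: 4 mm is 0.064, 2 mm is 0.032.

Request:
{"name": "shift_gripper", "arguments": {
  "ticks": [
    [[0, 0.064, 0], [0, 0, 0]],
    [[0, 0.064, 0], [0, 0, 0]],
    [[0, 0.064, 0], [0, 0, 0]],
    [[0, 0.064, 0], [0, 0, 0]],
    [[0, 0.064, 0], [0, 0, 0]],
    [[0, 0.064, 0], [0, 0, 0]],
    [[0, 0.064, 0], [0, 0, 0]],
    [[0, 0.064, 0], [0, 0, 0]],
    [[0, 0.064, 0], [0, 0, 0]],
    [[0, 0.064, 0], [0, 0, 0]],
    [[0, 0.064, 0], [0, 0, 0]],
    [[0, 0.064, 0], [0, 0, 0]],
    [[0, 0.064, 0], [0, 0, 0]],
    [[0, 0.032, 0], [0, 0, 0]],
    [[0, 0, 0], [0, 0, 0]]
  ]
}}

```text
time: 14.72
tcp_pos: [616.9, -13.6, 74.2]
tool_rot: [2.93, -0.0, 2.837]
force: [0.9, -1.2, -0.1]
gripper_width: -0.1
gripper_force: 0.1
```

```bash
python3 -c "
from h import *
print(loc(cur()[0]))"
```

```text
[ -0.06606035 -25.12504911   5.56590446]
```

Request:
{"name": "shift_gripper", "arguments": {
  "ticks": [
    [[0, -0.064, 0], [0, 0, 0]],
    [[0, 0, -0.32], [0, 0, 0]],
    [[0, 0, -0.48], [0, 0, 0]],
    [[0, 0, -0.64], [0, 0, 0]],
    [[0, 0.56, -0.32], [0, 0, 0]],
    [[0, 0, 0], [0, 0, 0]]
  ],
  "finger_gap": 60
}}

```text
time: 15.48
tcp_pos: [620.8, -6.3, 190.8]
tool_rot: [2.929, 0.005, 2.839]
force: [-0.8, 0.3, -0.8]
gripper_width: 60.2
gripper_force: 0.0
```

Run:
```python
from h import *
print(loc(cur()[0])); c=cam('wrist'); hsv=cv2.cvtColor(c['pixels'],cv2.COLOR_RGB2HSV)
m=cv2.inRange(hsv,(45,110,50),(80,255,255)); n,l,st,ce=cv2.connectedComponentsWithStats(m)
i=1+st[1:,4].argmax(); x,y,w,h,a=st[i]; print(st[i],cv2.minAreaRect(np.argwhere(l==i)[:,::-1].astype(np.float32)))
for u,v in ((x,y+h/2),(x+w,y+h/2),(x+w/2,y),(x+w/2,y+h)):
    o,d=ray(c,u,v); lo=CR.inv().apply(o-CO); ld=CR.inv().apply(d); print((lo+ld*(18-lo[2])/ld[2]).round(1))
save(c,'pics/w4.png')
```

```text
[  1.46374834   7.07169883 117.86981384]
[ 292  154   62   75 3223] ((321.6866455078125, 191.28834533691406), (61.05241775512695, 73.93545532226562), 1.3019527196884155)
[-4. -6. 18.]
[-4.  38.3 18. ]
[-30.9  15.8  18. ]
[24.5 16.4 18. ]
```

View pics/w4.png

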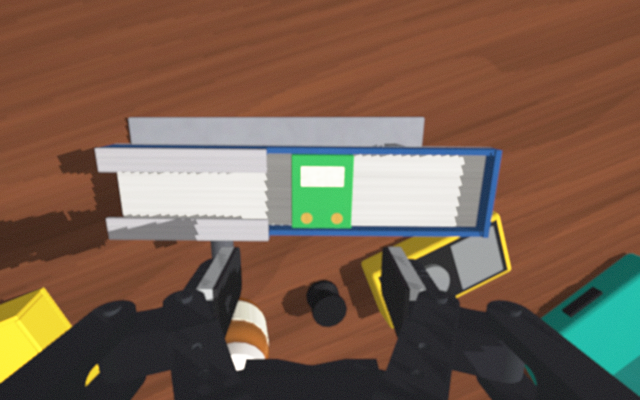

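The pack is fully clear of the lips: u 292–353 against the lip end at 268, so local y is −6..38. Its terminals face up at (306,218) and (337,218). I grasp it along the chute.

```bash
python3 -c "
from h import *
plan(L(-1.5,16.2,0.5),TR)"
```

```text
t 15.53 rot [0.002 0.002 0.001] | d cur axes [  2.1  10.2 115.8] | d after-rot axes [  1.9  10.4 115.8]
```

In the tool's units: 25 mm is 0.4, 15 mm is 0.24.

Request:
{"name": "shift_gripper", "arguments": {
  "ticks": [
    [[0.04, 0.16, 0], [0, 0, 0]],
    [[0, 0, 0.4], [0, 0, 0]],
    [[0, 0, 0.4], [0, 0, 0]],
    [[0, 0, 0.4], [0, 0, 0]],
    [[0, 0, 0.24], [0, 0, 0]],
    [[0, 0, 0.16], [0, 0, 0]],
    [[0, 0, 0.08], [0, 0, 0]],
    [[0, 0, 0], [0, 0, 0]],
    [[0, 0, 0], [0, 0, 0]]
  ],
  "finger_gap": 56
}}

```text
time: 16.65
tcp_pos: [627.0, 23.5, 88.5]
tool_rot: [2.93, 0.002, 2.837]
force: [-0.3, -0.5, 0.8]
gripper_width: 56.2
gripper_force: 0.0
```

```bash
python3 -c "
from h import *
plan(L(-1.5,16.2,0.5),TR);print(loc(cur()[0]))"
```

```text
 t 16.65 rot [ 0.002  0.002 -0.001] | d cur axes [ 0.   0.7 11. ] | d after-rot axes [-0.   0.7 11. ]
[-1.50908263 15.49724687 11.52706914]
```

In the tool's units: 4 mm is 0.064, 2.5 mm is 0.04.

Request:
{"name": "shift_gripper", "arguments": {
  "ticks": [
    [[0, 0.008, 0.064], [0, 0, 0]],
    [[0, 0, 0.064], [0, 0, 0]],
    [[0, 0, 0.04], [0, 0, 0]],
    [[0, 0, 0], [0, 0, 0]]
  ]
}}

```text
time: 17.15
tcp_pos: [627.1, 26.4, 77.2]
tool_rot: [2.931, -0.0, 2.837]
force: [-0.4, -0.5, 0.5]
gripper_width: 56.2
gripper_force: 0.0
```

```bash
python3 -c "
from h import *
print(loc(cur()[0]))"
```

```text
[-2.32771885 15.86778395 -0.05577264]
```

Request:
{"name": "shift_gripper", "arguments": {
  "ticks": [
    [[0, 0, 0], [0, 0, 0]],
    [[0, 0, 0], [0, 0, 0]],
    [[0, 0, 0], [0, 0, 0]],
    [[0, 0, 0], [0, 0, 0]],
    [[0, 0, 0], [0, 0, 0]]
  ],
  "finger_gap": 25
}}

```text
time: 17.77
tcp_pos: [627.5, 26.2, 77.9]
tool_rot: [2.931, 0.001, 2.837]
force: [-1.3, -0.1, 4.0]
gripper_width: 42.7
gripper_force: 62.0
```

In the tool's units: -40 mm is -0.64, -30 mm is -0.48.

Request:
{"name": "shift_gripper", "arguments": {
  "ticks": [
    [[0, 0, -0.08], [0, 0, 0]],
    [[0, 0, -0.24], [0, 0, 0]],
    [[0, 0, -0.48], [0, 0, 0]],
    [[0, 0, -0.64], [0, 0, 0]],
    [[0, 0, -0.48], [0, 0, 0]],
    [[0, 0, 0], [0, 0, 0]]
  ]
}}

```text
time: 18.52
tcp_pos: [621.0, 1.7, 198.2]
tool_rot: [2.93, 0.005, 2.836]
force: [0.3, 0.2, -2.0]
gripper_width: 42.7
gripper_force: 62.1
```

Run:
```python
from h import *
plan(np.array([446,309,190.]),down(np.pi)); c=cam('wrist'); save(c,'pics/w5.png')
```

```text
 t 18.52 rot [ 0.209  0.037 -0.304] | d cur axes [259.3 233.7  57.2] | d after-rot axes [175.  307.3   8.2]
```

View pics/w5.png

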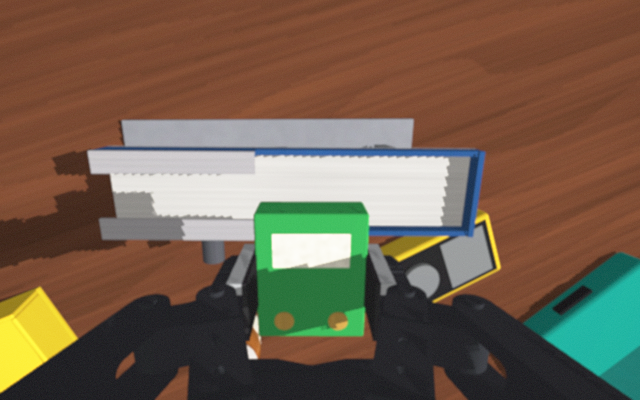

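The pack is held square, terminals up, at (255–368, 205–335). I level it, turn it, and carry it to the tray.

In the tool's units: 44 mm is 0.704, 25 mm is 0.4, -0.152 rad / 2.0944 = -0.0726.

Request:
{"name": "shift_gripper", "arguments": {
  "ticks": [
    [[0, 0, 0], [0.0501, 0.0088, -0.0726]],
    [[0, 0, 0], [0.0497, 0.0088, -0.0726]],
    [[0.4, 0.704, 0.016], [0, 0, 0]],
    [[0.4, 0.704, 0.016], [0, 0, 0]],
    [[0.4, 0.704, 0.016], [0, 0, 0]],
    [[0.4, 0.704, 0.016], [0, 0, 0]],
    [[0.4, 0.704, 0.016], [0, 0, 0]],
    [[0.4, 0.704, 0.016], [0, 0, 0]],
    [[0.4, 0.704, 0.016], [0, 0, 0]],
    [[0, 0, 0], [0, 0, 0]],
    [[0, 0, 0], [0, 0, 0]]
  ]
}}

```text
time: 19.95
tcp_pos: [443.6, 309.9, 187.9]
tool_rot: [-3.141, -0.006, -3.14]
force: [-0.6, -0.2, -0.5]
gripper_width: 42.9
gripper_force: 62.0
```

Run:
```python
from h import *
plan(np.array([446,309,6.]),down(np.pi))
```

```text
 t 19.95 rot [-0.    -0.006  0.002] | d cur axes [ -3.5  -0.8 181.9] | d after-rot axes [ -2.4  -0.9 181.9]
```

In the tool's units: 35 mm is 0.56, 30 mm is 0.48, -0.005 rad / 2.0944 = -0.0024.

Request:
{"name": "shift_gripper", "arguments": {
  "ticks": [
    [[-0.0384, 0, 0.48], [0, -0.0024, 0]],
    [[0, 0, 0.56], [0, 0, 0]],
    [[0, 0, 0.56], [0, 0, 0]],
    [[0, 0, 0.48], [0, 0, 0]],
    [[0, 0, 0.32], [0, 0, 0]],
    [[0, 0, 0.16], [0, 0, 0]],
    [[0, 0, 0.128], [0, 0, 0]],
    [[0, 0, 0], [0, 0, 0]],
    [[0, 0, 0], [0, 0, 0]]
  ]
}}

```text
time: 21.08
tcp_pos: [447.4, 310.6, 21.6]
tool_rot: [3.14, 0.002, -3.141]
force: [-0.7, 0.6, -1.1]
gripper_width: 42.3
gripper_force: 62.0
```

In the tool's units: 6 mm is 0.096, 5 mm is 0.08.

Request:
{"name": "shift_gripper", "arguments": {
  "ticks": [
    [[0, 0, 0.096], [0, 0, 0]],
    [[0, 0, 0.08], [0, 0, 0]],
    [[0, 0, 0.032], [0, 0, 0]],
    [[0, 0, 0], [0, 0, 0]],
    [[0, 0, 0], [0, 0, 0]]
  ]
}}

```text
time: 21.7
tcp_pos: [446.9, 310.4, 8.0]
tool_rot: [3.141, 0.001, -3.141]
force: [0.6, 0.7, -1.0]
gripper_width: 42.3
gripper_force: 62.0
```

Request:
{"name": "shift_gripper", "arguments": {
  "ticks": [
    [[0, 0, 0.016], [0, 0, 0]],
    [[0, 0, 0], [0, 0, 0]]
  ]
}}

```text
time: 21.95
tcp_pos: [446.8, 310.4, 7.0]
tool_rot: [3.141, 0.001, -3.141]
force: [-0.0, -0.5, -1.3]
gripper_width: 42.7
gripper_force: 62.0
```

Request:
{"name": "shift_gripper", "arguments": {
  "ticks": [
    [[0, 0, 0.016], [0, 0, 0]],
    [[0, 0, 0], [0, 0, 0]]
  ]
}}

```text
time: 22.2
tcp_pos: [446.9, 310.4, 6.0]
tool_rot: [3.141, 0.001, -3.141]
force: [-0.4, -0.0, -0.8]
gripper_width: 42.5
gripper_force: 62.1
```

In the tool's units: 0.7 mm is 0.0112.

Request:
{"name": "shift_gripper", "arguments": {
  "ticks": [
    [[0, 0, 0.0112], [0, 0, 0]],
    [[0, 0, 0], [0, 0, 0]]
  ]
}}

```text
time: 22.45
tcp_pos: [446.9, 310.4, 5.9]
tool_rot: [3.141, 0.001, -3.141]
force: [-1.5, -1.1, 5.8]
gripper_width: 42.2
gripper_force: 62.8
```

Request:
{"name": "shift_gripper", "arguments": {
  "ticks": [
    [[0, 0, 0.0112], [0, 0, 0]],
    [[0, 0, 0], [0, 0, 0]]
  ]
}}

```text
time: 22.7
tcp_pos: [446.9, 310.4, 5.9]
tool_rot: [3.141, 0.001, -3.141]
force: [-3.3, -2.3, 11.9]
gripper_width: 42.5
gripper_force: 63.6
```

Floor contact felt (12 N). I ease off, open, and withdraw straight up.

In the tool's units: -0.9 mm is -0.0144.

Request:
{"name": "shift_gripper", "arguments": {
  "ticks": [
    [[0, 0, -0.0144], [0, 0, 0]],
    [[0, 0, 0], [0, 0, 0]]
  ]
}}

```text
time: 22.95
tcp_pos: [446.9, 310.5, 5.9]
tool_rot: [3.14, 0.001, -3.141]
force: [-1.5, -0.4, 6.5]
gripper_width: 42.4
gripper_force: 62.9
```

Request:
{"name": "shift_gripper", "arguments": {
  "ticks": [
    [[0, 0, 0], [0, 0, 0]],
    [[0, 0, 0], [0, 0, 0]],
    [[0, 0, 0], [0, 0, 0]],
    [[0, 0, 0], [0, 0, 0]]
  ],
  "finger_gap": 58
}}

```text
time: 23.45
tcp_pos: [446.8, 310.4, 5.3]
tool_rot: [3.141, 0.001, -3.141]
force: [-0.3, 0.3, 0.7]
gripper_width: 58.0
gripper_force: 0.0
```

Request:
{"name": "shift_gripper", "arguments": {
  "ticks": [
    [[0, 0, -0.16], [0, 0, 0]],
    [[0, 0, -0.32], [0, 0, 0]],
    [[0, 0, -0.64], [0, 0, 0]],
    [[0, 0, -0.8], [0, 0, 0]],
    [[0, 0, -0.8], [0, 0, 0]],
    [[0, 0, 0], [0, 0, 0]],
    [[0, 0, 0], [0, 0, 0]]
  ]
}}

```text
time: 24.32
tcp_pos: [446.4, 310.1, 175.5]
tool_rot: [3.141, 0.001, -3.141]
force: [0.9, 0.6, -0.4]
gripper_width: 57.9
gripper_force: 0.0
```

Run:
```python
from h import *
c=cam('scene'); save(c,'pics/s3.png',(140,80,460,360),2.1)
w=cam('wrist'); P=cloud(w); m=cv2.inRange(cv2.cvtColor(w['pixels'],cv2.COLOR_RGB2HSV),(45,110,50),(80,255,255)); q=P[m>0]; q=q[abs(q[:,2]-23)<8]
print(cv2.minAreaRect(q[:,:2].astype(np.float32)),np.percentile(q[:,2],[5,50,95]))
```

```text
((445.29608154296875, 310.1529541015625), (43.053077697753906, 53.746482849121094), 89.70600891113281) [22.26276249 23.57073871 24.7545458 ]
```

View pics/s3.png

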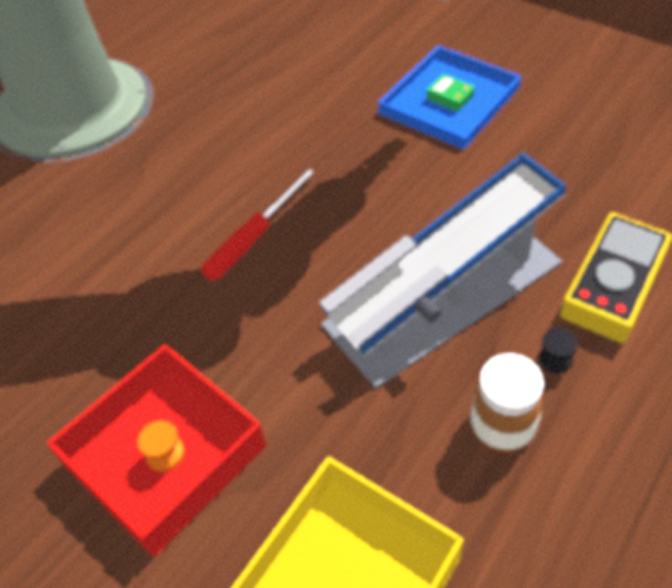

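The pack lies flat in the blue tray at crop (450,92), label and terminals up, with its top at z≈23. The bobbin is in the red bin at (160,445), and the bystanders are unmoved. I hand in.

```bash
python3 -c "
from cell import bot
print(bot.hand_in())"
```

```text
the job is handed in; nothing more can be done
None
```

The bobbin is in the red bin and the pack is flat in the blue tray, terminal side up; the job was handed in at about 24 s with the meter, jar and screwdriver left where they were.

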